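Reload the thread stand in reverse order

TASK

The overlocker now stands the other way round, so move the four spools of thread from the wooden rack to the pins of the white stand in reverse order (left and right as seen from the robot): the spool at the left end of the wooden rack goes to the right end of the stand, the next one beside it, and so on, until the right-hand spool is at the left end. Each spool must end upright over its pin and fully down on its black disc, released and at rest, and no spool may tip over on the way.

Things in the scene. Friction and masses are not known exactly. Their poses are not given: they have to be found in the camera images.
- wood_rack: Fixed pale wooden board, 90 (x) by 400 (y) by 18 mm, near or far from the robot. Four places in a row on its centre line at y = -112.5, -37.5, 37.5, 112.5 mm. Origin: centre of its underside, on the table; x away from the robot, y along the row to the robot's left, z up; turned by up to 0.2 rad. A copper tin (28 mm wide, 18 mm high) stands on its left end.
- white_stand: Fixed white base, 90 (x) by 400 (y) by 18 mm, with four black discs (66 mm wide, tops 22 mm above the table) in a row on its centre line at y = -112.5, -37.5, 37.5, 112.5 mm, each with an upright steel pin, 6 mm thick, 35 mm above the disc. Origin and axes as the wooden rack's (underside centre; y to the robot's left); turned up to 0.2 rad. A bobbin lies on its right end.
- spool_red: Loose upright spool of red thread: a tube 50 mm wide, 70 mm high, 60 to 130 g, with a 24 mm hole right through along z that leaves 9 mm of play around a pin. Take it by its sides. Origin: centre of its underside, 22 mm above the table on either rack; z is its axis. It starts up to 3 mm off its pin's centre, turned anyhow.
- spool_yellow: Loose upright spool of yellow thread: a tube 50 mm wide, 70 mm high, 60 to 130 g, with a 24 mm hole right through along z that leaves 9 mm of play around a pin. Take it by its sides. Origin: centre of its underside, 22 mm above the table on either rack; z is its axis. It starts up to 3 mm off its pin's centre, turned anyhow.
- spool_green: Loose upright spool of green thread: a tube 50 mm wide, 70 mm high, 60 to 130 g, with a 24 mm hole right through along z that leaves 9 mm of play around a pin. Take it by its sides. Origin: centre of its underside, 22 mm above the table on either rack; z is its axis. It starts up to 3 mm off its pin's centre, turned anyhow.
- spool_blue: Loose upright spool of blue thread: a tube 50 mm wide, 70 mm high, 60 to 130 g, with a 24 mm hole right through along z that leaves 9 mm of play around a pin. Take it by its sides. Origin: centre of its underside, 22 mm above the table on either rack; z is its axis. It starts up to 3 mm off its pin's centre, turned anyhow.
- pad_red: Red round pad, 66 mm wide, 4 mm thick, fixed on the wooden rack, with an upright wooden pin in its centre, 6 mm thick, 35 mm above the pad. The red spool stands on it at the start, so it marks that spool's place in the row. Origin: centre of its underside, 18 mm above the table; axes as the wooden rack's.
- pad_yellow: Yellow round pad, 66 mm wide, 4 mm thick, fixed on the wooden rack, with an upright wooden pin in its centre, 6 mm thick, 35 mm above the pad. The yellow spool stands on it at the start, so it marks that spool's place in the row. Origin: centre of its underside, 18 mm above the table; axes as the wooden rack's.
- pad_green: Green round pad, 66 mm wide, 4 mm thick, fixed on the wooden rack, with an upright wooden pin in its centre, 6 mm thick, 35 mm above the pad. The green spool stands on it at the start, so it marks that spool's place in the row. Origin: centre of its underside, 18 mm above the table; axes as the wooden rack's.
- pad_blue: Blue round pad, 66 mm wide, 4 mm thick, fixed on the wooden rack, with an upright wooden pin in its centre, 6 mm thick, 35 mm above the pad. The blue spool stands on it at the start, so it marks that spool's place in the row. Origin: centre of its underside, 18 mm above the table; axes as the wooden rack's.
Things that resemble listed ones, but are neither listed nor needed, are in the scene too. Leave any orange look-alike of the spool_red alone.

How it is judged:
By the outcome, as a careful person would: the job done as asked, in the order asked, and still so for the second after the job is handed in, with the robot touching nothing.
It also fails if it takes over 107 s, if anything falls off the work surface, if the arm or the gripper's body presses on something with over 40 N, if the wrist force passes 120 N, or if a joint passes its speed limit or range.

ROBOT

A 7-joint arm with a two-finger parallel gripper is mounted at the origin on the work surface. World frame = base frame: x ahead of the robot, y to its left, z up, the work surface at z = 0. Lengths are in m, angles in rad, forces in N, time in s.
With the tool pointing down it reaches from about 0.4 to 0.85 m from the base axis. Payload 4.5 kg.
Tool frame: the origin (TCP) lies midway between the tips of the shut fingers; the grasp point (between the pads) lies 19 mm behind it (r.grip_point_offset is the distance from the TCP to the grasp point, in m); z points along the fingers, y is the line along which they close (so a half turn about z gives the same grasp; the last joint's range is limited). The gripper opens to 88 mm and grips with 3 to 60 N. Pads are 18 mm wide; open, the fingers measure 123 mm over their backs; the gripper's body (75 mm by 187 mm) begins 45 mm behind the grasp point.
Start: joints at [-1.252, 0.689, -0.195, 1.565, 0.157, 0.902, -0.215], TCP at [0.176, 0.6, 0.239] pointing down, gripper open.
Joint ranges: [-3.01, 3.01], [-0.46, 2.08], [-1.47, 1.51], [0.13, 2.56], [-1, 4.14], [0.04, 2.09], [-2.66, 2.66]. Speed limits (rad/s): [2.57, 2.57, 3.14, 3.14, 3.14, 3.14, 3.14].

INTERFACE

Orientations are given as a unit quaternion [x, y, z, w].
In Python, from plant import r, optics gives the robot as it stands.
- The arm moves only by the shell command python3 -m pendant 'ROWS' [OPENING] [FORCE]. ROWS is JSON, a list of rows, each a list of 6 numbers: the shift along the tool's x, y, z as a fraction of full scale, then the turn, a rotation vector about the tool's x, y, z as a fraction of full scale. A call has 1 to 5 rows; each row shifts and turns the commanded pose from where the row before left it, along the tool's axes as they then stand; what a row does not reach is not made up. Full scale, the value 1, is 0.025 m for a shift and pi rad for a turn. A row lasts 1/12 s, in which the tool goes at most 41.7 mm and 7.16 degrees, less where a joint would pass 70% of its speed; a pose out of reach is approached as far as the arm can. A call with a number of a shift or a turn outside -1 to 1 is refused whole. A call with a gripper value outside its range is refused whole. OPENING is the opening, from -1 (shut) to 1 (fully open), set as the call begins (- or left out, the last holds). The fingers move at their own pace and stop on an object; FORCE is the grip in N (left out, the last holds). Time passes only in rows, so rows that do not move let the fingers close. It gives the time, the measured TCP pose, the force, the opening and the grip force at its end, in the units of the state.
- r.get_state(): the state, without advancing time (a new reading comes with each control period).
- optics.snapshot(name): name is "side" or "top"; returns (picture, depth): 480x640x3 uint8, blue, green, red; 480x640 float32, m along the optical axis (not along the pixel's ray), 0 where there is no reading.
- optics.calibration(name): a dict with "vfov" (degrees; the focal length in pixels is half the picture's height over the tangent of half this angle, whatever the lens; pixels are square), "cx", "cy" (the principal point, pixels), "cam_to_world" (4x4, takes a point from camera to world coordinates). Camera axes: x right, y up, looking along -z (the intrinsics and any distortion apply to the point x, -y, -z); pixel columns grow to the right and rows downward; lengths in m; the calibration is good to about 2 mm. A picture is of the moment at which its call begins. calibration takes no time and is no camera call.
- r.finish_job(): hands the job in; it is judged then, once.
The state is a dict: "clock": time; "q": joint angles; "qd": joint speeds; "joint_torque": joint torques, N m; "tool_pos": TCP position; "eef_rot": TCP orientation; "contact_force": force on the tool from outside, world axes, zero at the start; "moment": the same for the moment, N m; "opening": opening from 0.0 (shut) to 1.0 (fully open); "finger_force": force on a finger pad.
Only numpy, scipy, OpenCV 4.12 (cv2) and the standard library are available. Lean on these libraries where they do the work, as an engineer would, in place of code of your own. Each camera call takes 0.05 s, during which the arm holds its last target. There are 200 camera calls.

## Working session

There is one attempt and no reset: what is moved stays moved. The work goes in short steps, Python scripts to look and compute and a shell command to move; the robot and the scene stay as the last step left them, time stands still between calls to the robot, and variables do not carry over. Pictures are saved under pics/ and viewed, at most 14 in all, crops included, and the job is handed in when it is done.

```bash
ls; mkdir -p pics; python3 - <<'E'
from plant import r, optics
import cv2, numpy as np
for n in ("side","top"):
    p,d=optics.snapshot(n); cv2.imwrite(f"pics/{n}0.png",p); np.savez(f"pics/{n}0.npz",p=p,d=d)
    print(n,optics.calibration(n))
s=r.get_state(); print({k:np.round(v,3) for k,v in s.items()})
E
```

```text
pics
side {'vfov': 52.92636047858954, 'cx': 317.5032877164782, 'cy': 240.31002776574724, 'cam_to_world': array([[-0.98451882,  0.1267162 , -0.12110199,  0.40919974],
       [-0.17518236, -0.68843001,  0.703829  ,  0.48987116],
       [ 0.00581629,  0.71414783,  0.69997075,  0.57489253],
       [ 0.        ,  0.        ,  0.        ,  1.        ]])}
top {'vfov': 45.16190593675106, 'cx': 320.4711048274099, 'cy': 246.67396199775752, 'cam_to_world': array([[ 0.02289046,  0.98480554, -0.17214548,  0.35495799],
       [-0.99938048,  0.02714496,  0.02240102, -0.03638818],
       [ 0.02673354,  0.17152606,  0.9848168 ,  0.81391271],
       [ 0.        ,  0.        ,  0.        ,  1.        ]])}
{'clock': np.float64(0.1), 'q': array([-1.252,  0.69 , -0.195,  1.566,  0.157,  0.902, -0.215]), 'qd': array([ 0.002, -0.003,  0.   , -0.004, -0.002,  0.002, -0.   ]), 'joint_torque': array([-4.0000e-03, -5.2850e+01, -1.2710e+00, -1.5384e+01, -5.3000e-02,
        2.0000e-03,  0.0000e+00]), 'tool_pos': array([0.175, 0.599, 0.238]), 'eef_rot': array([ 0.142,  0.99 , -0.001, -0.   ]), 'contact_force': array([ 0.455, -0.057, -0.25 ]), 'moment': array([-0.036,  0.014, -0.04 ]), 'finger_force': np.float64(0.0), 'opening': np.float64(1.003)}
```

View pics/top0.png

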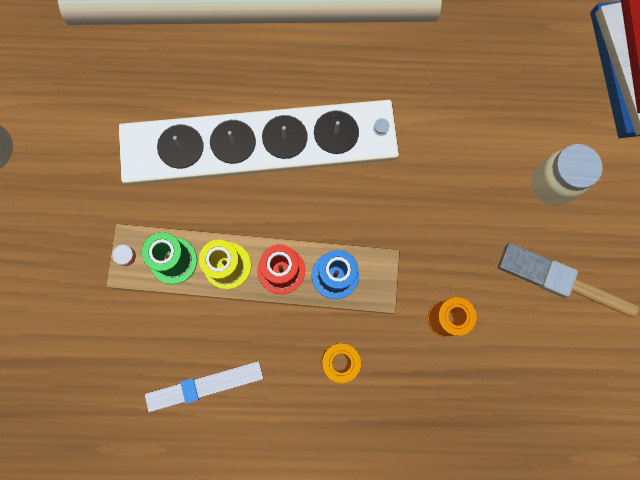

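View pics/side0.png

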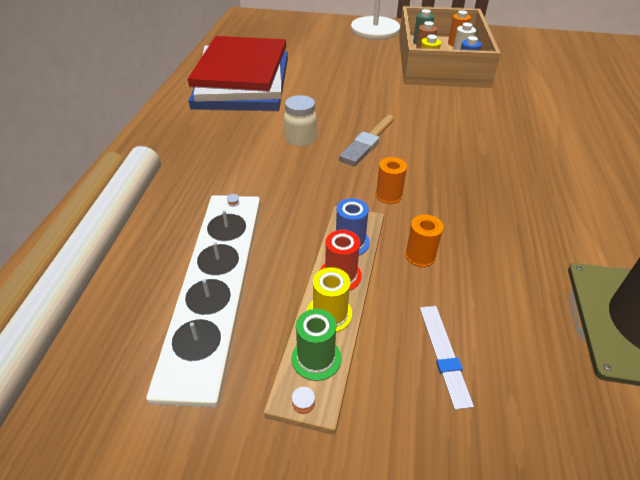

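Top view: stand discs run left to right at (180,147), (233,142), (285,137), (336,132). The rack's spools, left to right, are green (162,252), yellow (218,260), red (280,264) and blue (338,268). The orange look-alikes at (457,316) and (341,363) stand off the rack, so I leave them alone. The side view agrees.

```bash
cat > h.py <<'E'
import cv2, numpy as np
from plant import r, optics
def rays(n,uv,h):
    c=optics.calibration(n); f=240/np.tan(np.radians(c["vfov"]/2)); M=c["cam_to_world"]
    uv=np.atleast_2d(uv).astype(float)
    d=np.c_[(uv[:,0]-c["cx"])/f,-(uv[:,1]-c["cy"])/f,-np.ones(len(uv))]@M[:3,:3].T
    return M[:3,3]+d*((h-M[2,3])/d[:,2])[:,None]
def cloud(n,d):
    c=optics.calibration(n); f=240/np.tan(np.radians(c["vfov"]/2)); M=c["cam_to_world"]
    v,u=np.indices(d.shape); P=np.dstack([(u-c["cx"])/f*d,-(v-c["cy"])/f*d,-d])
    return P@M[:3,:3].T+M[:3,3]
HUE={"green":(45,80),"yellow":(24,35),"red":(-6,6),"blue":(100,120)}
def hsvmask(p,col):
    H=cv2.cvtColor(p,cv2.COLOR_BGR2HSV).astype(int); h=H[...,0].copy(); h[h>174]-=180
    a,b=HUE[col]; return (h>=a)&(h<=b)&(H[...,1]>120)&(H[...,2]>60)
def blobs(m,lo,hi):
    cs,_=cv2.findContours(m.astype(np.uint8),cv2.RETR_EXTERNAL,cv2.CHAIN_APPROX_NONE)
    return [c for c in cs if lo<cv2.contourArea(c)<hi]
def circle(n,c,h):
    P=rays(n,cv2.convexHull(c)[:,0],h); (x,y),(a,b),_=cv2.fitEllipse(rays(n,c[:,0],h)[:,:2].astype(np.float32)*1000)
    return np.round([x,y,a,b],1)
E
python3 - <<'E'
from h import *
for n in("top","side"):
    z=np.load(f"pics/{n}0.npz"); p,d=z["p"],z["d"]; W=cloud(n,d)
    dark=(p.max(2)<75)
    for c in sorted(blobs(dark,700,3000),key=lambda c:c[:,0,0].mean()):
        print(n,"disc",c[:,0].mean(0).round(),circle(n,c,.022))
        m=np.zeros(d.shape,np.uint8);cv2.drawContours(m,[c],-1,1,-1); print("   z",np.median(W[m>0],0).round(4))
    near=(d>0)&(abs(W[...,2]-.092)<.006)
    for col in HUE:
        k=cv2.dilate(hsvmask(p,col).astype(np.uint8),np.ones((5,5)))
        t=near&(k>0)
        for c in blobs(t,100,5000): print(n,col,c[:,0].mean(0).round(),circle(n,c,.092), W[t][:,2].mean().round(4))
E
```

```text
top disc [179. 148.] [633.5 149.5  61.4  63.5]
   z [0.6327 0.1487 0.0216]
top disc [232. 142.] [642.9  75.4  62.3  62.7]
   z [0.6422 0.0747 0.0215]
top disc [284. 137.] [652.7   1.3  62.4  62.9]
   z [0.6517 0.001  0.0215]
top disc [336. 132.] [662.2 -72.8  62.4  63.1]
   z [ 0.6616 -0.0725  0.0214]
top disc [610.  78.] [ 756.  -483.    28.9  203.5]
   z [ 0.7603 -0.4846  0.011 ]
top green [162. 252.] [470.  147.5  48.4  49.3] 0.0914
top yellow [218. 259.] [462.5  75.8  48.3  48.5] 0.0915
top red [279. 263.] [458.4  -0.9  48.3  48.6] 0.0915
top blue [338. 269.] [453.6 -75.4  48.4  48.5] 0.0914
side disc [630. 304.] [ 39.9 -17.1  39.3 190.8]
   z [0.0616 0.014  0.0477]
side green [316. 327.] [469.1 150.5  48.4  51.7] 0.0918
side yellow [331. 283.] [461.4  78.8  48.5  52.1] 0.0914
side red [342. 243.] [457.2   2.6  48.6  53.2] 0.0914
side blue [352. 210.] [452.4 -71.6  48.6  52.9] 0.0909
```

Both views agree within 3 mm. Disc spacing is 74.7 mm and spool tops are at 91.5 mm, as they should be. The tool y axis goes along world x, so I turn 73.7° about tool z first.

```bash
R='x'
python3 -m pendant '[[0,0,0,0,0,0.034],[0,0,0,0,0,0.034],[0,0,0,0,0,0.034],[0,0,0,0,0,0.034],[0,0,0,0,0,0.034]]' 1 20
python3 -m pendant '[[0,0,0,0,0,0.034],[0,0,0,0,0,0.034],[0,0,0,0,0,0.034],[0,0,0,0,0,0.034],[0,0,0,0,0,0.034]]'
python3 -m pendant '[[0,0,0,0,0,0.034],[0,0,0,0,0,0.034],[0,0,0,0,0,0],[0,0,0,0,0,0]]'
```

```text
clock: 0.52
tool_pos: [0.1755, 0.5995, 0.2383]
eef_rot: [0.4, 0.916, -0.0, 0.0]
contact_force: [-1.2, -0.0, 0.4]
opening: 1.003
finger_force: 0.0
clock: 0.93
tool_pos: [0.1754, 0.5995, 0.2383]
eef_rot: [0.628, 0.778, -0.0, 0.0]
contact_force: [-0.5, 0.5, -0.1]
opening: 1.001
finger_force: 0.0
clock: 1.27
tool_pos: [0.1753, 0.5996, 0.2383]
eef_rot: [0.704, 0.71, -0.0, 0.0]
contact_force: [-0.7, -0.1, -0.3]
opening: 1.0
finger_force: 0.0
```

```bash

python3 -m pendant '[[-0.9,0.59,0,0,0,0],[-0.9,0.59,0,0,0,0],[-0.9,0.59,0,0,0,0],[-0.9,0.59,0,0,0,0],[-0.9,0.59,0,0,0,0]]' >/dev/null
python3 -m pendant '[[-0.9,0.59,0,0,0,0],[-0.9,0.59,0,0,0,0],[-0.9,0.59,0,0,0,0],[-0.9,0.59,0,0,0,0],[-0.9,0.59,0,0,0,0]]' 
python3 -m pendant '[[-0.9,0.59,0,0,0,0],[-0.9,0.59,0,0,0,0],[-0.9,0.59,0,0,0,0],[-0.9,0.59,0,0,0,0],[-0.9,0.59,0,0,0,0]]' >/dev/null
python3 -m pendant '[[-0.9,0.59,0,0,0,0],[-0.9,0.59,0,0,0,0],[-0.9,0.59,0,0,0,0],[-0.9,0.59,0,0,0,0],[0,0,0,0,0,0.002],[0,0,0,0,0,0]]' >/dev/null
python3 -m pendant '[[-0.9,0.59,0,0,0,0],[-0.9,0.59,0,0,0,0],[-0.9,0.59,0,0,0,0],[-0.9,0.59,0,0,0,0],[0,0,0,0,0,0.002]]'
python3 -m pendant '[[0,0,0,0,0,0],[0,0,0,0,0,0]]'
```

```text
clock: 2.1
tool_pos: [0.3246, 0.3744, 0.2388]
eef_rot: [0.704, 0.71, 0.0, -0.0]
contact_force: [0.8, 0.4, 0.4]
opening: 1.001
finger_force: 0.0
clock: 2.93
tool_pos: [0.4608, 0.1678, 0.239]
eef_rot: [0.71, 0.704, 0.0, 0.002]
contact_force: [0.4, -1.0, 1.2]
opening: 1.001
finger_force: 0.0
clock: 3.1
tool_pos: [0.4572, 0.1742, 0.2386]
eef_rot: [0.707, 0.707, 0.0, -0.0]
contact_force: [-0.2, -0.2, 0.2]
opening: 1.001
finger_force: 0.0invalid input
```

```bash

python3 -m pendant '[[-1,0.49,0,0,0,0],[0,0,0.9,0,0,0],[0,0,0.9,0,0,0],[0,0,0.9,0,0,0],[0,0,0.9,0,0,0]]' >/dev/null
python3 -m pendant '[[0,0,0.9,0,0,0],[0,0,0.9,0,0,0],[0,0,0.9,0,0,0],[0,0,0.9,0,0,0],[0,0,0.18,0,0,0]]'
python3 -m pendant '[[0,0,0,0,0,0],[0,0,0,0,0,0],[0,0,0,0,0,0],[0,0,0,0,0,0],[0,0,0,0,0,0]]' -1 20
python3 -m pendant '[[0,0,0,0,0,0],[0,0,0,0,0,0],[0,0,0,0,0,0],[0,0,0,0,0,0],[0,0,0,0,0,0]]'
```

```text
clock: 3.93
tool_pos: [0.4676, 0.1501, 0.0515]
eef_rot: [0.706, 0.708, -0.002, -0.002]
contact_force: [-0.7, -0.4, 0.4]
opening: 1.002
finger_force: 0.0
clock: 4.35
tool_pos: [0.4705, 0.1489, 0.0553]
eef_rot: [0.708, 0.706, 0.001, 0.0]
contact_force: [0.2, 0.4, -0.0]
opening: 0.645
finger_force: 0.0
clock: 4.77
tool_pos: [0.4703, 0.1487, 0.0549]
eef_rot: [0.708, 0.706, 0.001, 0.0]
contact_force: [0.1, 0.0, 7.2]
opening: 0.567
finger_force: 20.0
```

```bash

python3 -m pendant '[[0,0,-0.5,0,0,0],[0,0,-0.9,0,0,0],[0,0,-0.9,0,0,0],[0,0,-0.9,0,0,0],[0,0,-0.8,0,0,0]]' 
python3 -m pendant '[[-0.4,0.37,0,0,0,0],[-0.8,0.7,0,0,0,0],[-0.8,0.7,0,0,0,0],[-0.8,0.7,0,0,0,0],[-0.8,0.7,0,0,0,0]]' >/dev/null
python3 -m pendant '[[-0.8,0.7,0,0,0,0],[-0.8,0.7,0,0,0,0],[-0.8,0.7,0,0,0,0],[-0.8,0.7,0,0,0,0],[-0.8,0.7,0,0,0,0]]' >/dev/null
python3 -m pendant '[[-0.8,0.7,0,0,0,0],[-0.43,0.3,0,0,0,0],[0,0,0,0,0,0],[0,0,0,0,0,0]]'
python3 - <<'E'
from h import *
for n in("side","top"):
    p,d=optics.snapshot(n); cv2.imwrite(f"pics/{n}1.png",p)
E
```

```text
clock: 5.18
tool_pos: [0.4697, 0.1484, 0.1555]
eef_rot: [0.708, 0.706, 0.0, -0.0]
contact_force: [1.6, 0.7, -1.7]
opening: 0.565
finger_force: 20.0
clock: 6.35
tool_pos: [0.6604, -0.0729, 0.1537]
eef_rot: [0.708, 0.706, -0.0, -0.001]
contact_force: [-0.4, 0.4, -0.3]
opening: 0.563
finger_force: 20.0
```

View pics/side1.png

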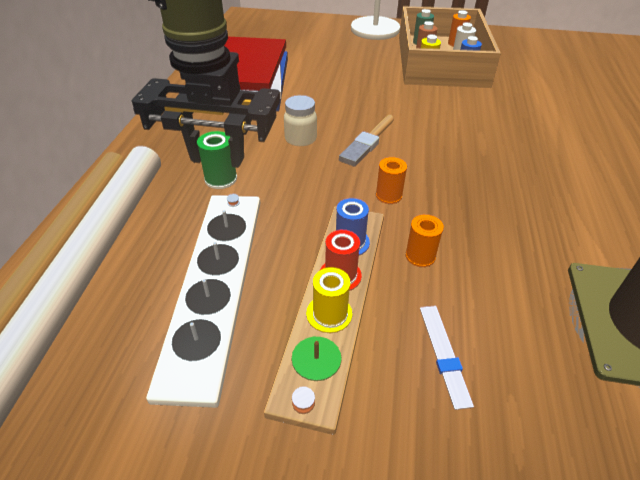

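Green hangs upright in the fingers at (217,158) above the right-end disc at (227,227). I check its alignment by ray before lowering.

```bash
python3 - <<'E'
from h import *
for n in("side","top"):
    p,d=optics.snapshot(n); W=cloud(n,d)
    m=hsvmask(p,"green")&(d>0)&(W[...,0]>.58)&(W[...,2]>.1)
    k=cv2.dilate(m.astype(np.uint8),np.ones((7,7)))>0
    if not m.any(): print(n,"none"); continue
    zt=np.percentile(W[m][:,2],98); print(n,zt)
    t=k&(d>0)&(abs(W[...,2]-zt)<.005)
    for c in blobs(t,60,9000): print(c[:,0].mean(0).round(),circle(n,c,zt))
    if n=="side": print(circle(n,max([c for c in blobs((p.max(2)<75)&(d>0)&(abs(W[...,2]-.022)<.005),200,4000)],key=lambda c:-c[:,0,1].mean()),.022))
E
```

```text
side 0.1920801824444902
[212. 142.] [658.3 -66.   47.5  56.6]Traceback (most recent call last):
  File "<stdin>", line 10, in <module>
ValueError: max() iterable argument is empty
```

```bash

python3 -m pendant '[[0.03,0.06,0.8,0,0,0],[0,0,0.8,0,0,0],[0,0,0.8,0,0,0],[0,0,0.8,0,0,0],[0,0,0.4,0,0,0]]' 
python3 -m pendant '[[0,0,0.2,0,0,0],[0,0,0.1,0,0,0],[0,0,0,0,0,0],[0,0,0,0,0,0]]'
```

```text
clock: 6.92
tool_pos: [0.6606, -0.0699, 0.062]
eef_rot: [0.707, 0.707, -0.001, -0.002]
contact_force: [-1.0, 0.5, -0.6]
opening: 0.558
finger_force: 20.0
clock: 7.25
tool_pos: [0.6634, -0.0717, 0.0578]
eef_rot: [0.708, 0.706, 0.001, 0.001]
contact_force: [0.1, -0.6, 0.3]
opening: 0.567
finger_force: 20.0
```

```bash

python3 -m pendant '[[0,0,0.08,0,0,0],[0,0,0.04,0,0,0],[0,0,0,0,0,0],[0,0,0,0,0,0]]'
python3 -m pendant '[[0,0,0,0,0,0],[0,0,0,0,0,0],[0,0,0,0,0,0],[0,0,0,0,0,0],[0,0,0,0,0,0]]' 1
python3 -m pendant '[[0,0,0,0,0,0],[0,0,-0.5,0,0,0],[0,0,-0.9,0,0,0],[0,0,-0.9,0,0,0],[0,0,-0.9,0,0,0]]' 
python3 -m pendant '[[0,0,-0.8,0,0,0],[0,0,0,0,0,0],[0,0,0,0,0,0]]'
```

```text
clock: 7.58
tool_pos: [0.6635, -0.072, 0.0551]
eef_rot: [0.708, 0.706, 0.001, 0.001]
contact_force: [-0.9, -0.3, 5.4]
opening: 0.563
finger_force: 20.0
clock: 8.0
tool_pos: [0.6625, -0.0718, 0.0535]
eef_rot: [0.708, 0.706, -0.0, -0.0]
contact_force: [0.4, -0.2, 0.7]
opening: 0.915
finger_force: 0.0
clock: 8.42
tool_pos: [0.6626, -0.0719, 0.1353]
eef_rot: [0.708, 0.706, 0.0, 0.0]
contact_force: [0.5, -0.2, 0.8]
opening: 1.0
finger_force: 0.0
clock: 8.67
tool_pos: [0.6636, -0.072, 0.1556]
eef_rot: [0.708, 0.706, 0.001, 0.001]
contact_force: [-0.8, -0.2, -0.2]
opening: 1.001
finger_force: 0.0
```

```bash

python3 -m pendant '[[0.3,-0.4,0,0,0,0],[0.6,-0.8,0,0,0,0],[0.6,-0.8,0,0,0,0],[0.6,-0.8,0,0,0,0],[0.6,-0.8,0,0,0,0]]' >/dev/null
python3 -m pendant '[[0.6,-0.8,0,0,0,0],[0.6,-0.8,0,0,0,0],[0.6,-0.8,0,0,0,0],[0.6,-0.8,0,0,0,0],[0.6,-0.8,0,0,0,0]]' >/dev/null
python3 -m pendant '[[0.26,-0.46,0,0,0,0],[0,0,0,0,0,0],[0,0,0,0,0,0]]'
python3 - <<'E'
from h import *
for n in("side","top"):
    p,d=optics.snapshot(n); cv2.imwrite(f"pics/{n}2.png",p)
E
```

```text
clock: 9.75
tool_pos: [0.4611, 0.0776, 0.1533]
eef_rot: [0.707, 0.707, -0.001, -0.0]
contact_force: [-0.8, -0.5, -0.1]
opening: 0.996
finger_force: 0.0
```

View pics/side2.png

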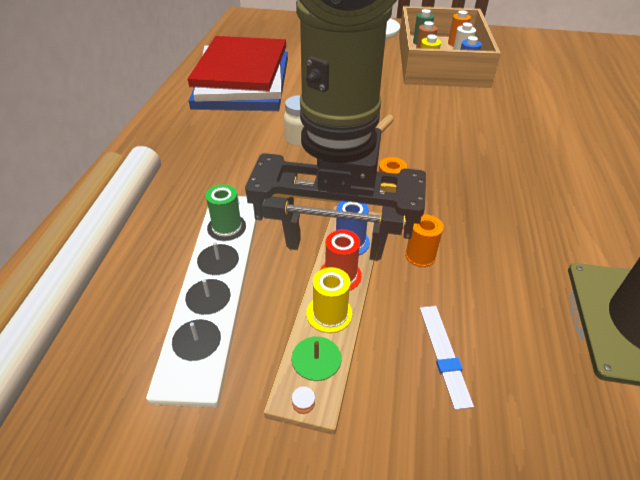

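Green stands on the right-end disc at (225,212), upright. Next is yellow.

```bash

python3 -m pendant '[[0,0.03,0.5,0,0,0],[0,0,0.9,0,0,0],[0,0,0.9,0,0,0],[0,0,0.9,0,0,0],[0,0,0.74,0,0,0]]'
python3 -m pendant '[[0,0,0,0,0,0],[0,0,0,0,0,0],[0,0,0,0,0,0],[0,0,0,0,0,0],[0,0,0,0,0,0]]' -1 20
python3 -m pendant '[[0,0,0,0,0,0],[0,0,0,0,0,0],[0,0,0,0,0,0],[0,0,0,0,0,0],[0,0,0,0,0,0]]'
python3 -m pendant '[[0,0,-0.5,0,0,0],[0,0,-0.9,0,0,0],[0,0,-0.9,0,0,0],[0,0,-0.9,0,0,0],[0,0,-0.8,0,0,0]]' 
python3 -m pendant '[[0,0,0,0,0,0],[0,0,0,0,0,0]]'
```

```text
clock: 10.27
tool_pos: [0.4634, 0.0764, 0.0536]
eef_rot: [0.709, 0.706, 0.0, 0.0]
contact_force: [0.7, 0.3, -0.8]
opening: 0.999
finger_force: 0.0
clock: 10.68
tool_pos: [0.4631, 0.0775, 0.0563]
eef_rot: [0.708, 0.706, 0.001, 0.001]
contact_force: [0.2, 0.2, -0.7]
opening: 0.644
finger_force: 0.0
clock: 11.1
tool_pos: [0.4629, 0.0776, 0.056]
eef_rot: [0.708, 0.706, 0.001, 0.001]
contact_force: [-0.0, -0.3, 7.3]
opening: 0.567
finger_force: 20.0
clock: 11.52
tool_pos: [0.4619, 0.0775, 0.1565]
eef_rot: [0.708, 0.706, 0.0, -0.0]
contact_force: [1.4, 0.6, -1.0]
opening: 0.567
finger_force: 20.0
clock: 11.68
tool_pos: [0.4626, 0.0777, 0.1559]
eef_rot: [0.708, 0.706, 0.001, 0.0]
contact_force: [-0.4, -0.4, -1.3]
opening: 0.57
finger_force: 20.0
```

```bash

python3 -m pendant '[[-0.15,0.38,0,0,0,0],[-0.3,0.76,0,0,0,0],[-0.3,0.76,0,0,0,0],[-0.3,0.76,0,0,0,0],[-0.3,0.76,0,0,0,0]]' >/dev/null
python3 -m pendant '[[-0.3,0.76,0,0,0,0],[-0.3,0.76,0,0,0,0],[-0.3,0.76,0,0,0,0],[-0.3,0.76,0,0,0,0],[-0.3,0.76,0,0,0,0]]' >/dev/null
python3 -m pendant '[[-0.15,0.38,0,0,0,0],[0,0,0,0,0,0],[0,0,0,0,0,0],[0,0,0,0,0,0]]'
```

```text
clock: 12.85
tool_pos: [0.6506, 0.0025, 0.1538]
eef_rot: [0.708, 0.706, -0.001, -0.001]
contact_force: [0.0, -0.3, -1.4]
opening: 0.566
finger_force: 20.0
```

```bash

python3 -m pendant '[[0,0.05,0.8,0,0,0],[0,0,0.8,0,0,0],[0,0,0.8,0,0,0],[0,0,0.8,0,0,0],[0,0,0.4,0,0,0]]' 
python3 -m pendant '[[0,0,0.3,0,0,0],[0,0,0.05,0,0,0],[0,0,0.05,0,0,0],[0,0,0,0,0,0],[0,0,0,0,0,0]]'
```

```text
clock: 13.27
tool_pos: [0.6507, 0.003, 0.0626]
eef_rot: [0.707, 0.707, -0.002, -0.002]
contact_force: [-0.4, 0.1, -1.0]
opening: 0.565
finger_force: 20.0
clock: 13.68
tool_pos: [0.654, 0.0022, 0.056]
eef_rot: [0.708, 0.706, 0.001, 0.001]
contact_force: [0.5, -0.2, -1.7]
opening: 0.571
finger_force: 20.0
```

```bash

python3 -m pendant '[[0,0,0.04,0,0,0],[0,0,0,0,0,0],[0,0,0,0,0,0]]'
python3 -m pendant '[[0,0,0,0,0,0],[0,0,0,0,0,0],[0,0,0,0,0,0],[0,0,0,0,0,0],[0,0,0,0,0,0]]' 1
python3 -m pendant '[[0,0,0,0,0,0],[0,0,-0.5,0,0,0],[0,0,-0.9,0,0,0],[0,0,-0.9,0,0,0],[0,0,-0.9,0,0,0]]' >/dev/null
python3 -m pendant '[[0,0,-0.8,0,0,0],[0,-0.4,0,0,0,0],[0,-0.8,0,0,0,0],[0,-0.8,0,0,0,0],[0,-0.8,0,0,0,0]]' >/dev/null
python3 -m pendant '[[0,-0.8,0,0,0,0],[0,-0.8,0,0,0,0],[0,-0.8,0,0,0,0],[0,-0.8,0,0,0,0],[0,-0.8,0,0,0,0]]' >/dev/null
python3 -m pendant '[[0,-0.8,0,0,0,0],[-0.05,-0.24,0,0,0,0],[0,0,0,0,0,0],[0,0,0,0,0,0]]'
```

```text
clock: 13.93
tool_pos: [0.6542, 0.0022, 0.0558]
eef_rot: [0.708, 0.706, 0.001, 0.001]
contact_force: [-1.5, -0.4, 5.6]
opening: 0.57
finger_force: 20.0
clock: 14.35
tool_pos: [0.6533, 0.0021, 0.0541]
eef_rot: [0.708, 0.706, -0.0, -0.0]
contact_force: [-0.1, -0.6, -0.2]
opening: 0.917
finger_force: 0.0
clock: 15.93
tool_pos: [0.4589, 0.0013, 0.1548]
eef_rot: [0.708, 0.706, 0.001, 0.001]
contact_force: [0.7, 0.4, 0.7]
opening: 0.999
finger_force: 0.0
```

```bash

python3 -m pendant '[[0,0,0.5,0,0,0],[0,0,0.9,0,0,0],[0,0,0.9,0,0,0],[0,0,0.9,0,0,0],[0,0,0.77,0,0,0]]'
python3 -m pendant '[[0,0,0,0,0,0],[0,0,0,0,0,0],[0,0,0,0,0,0],[0,0,0,0,0,0],[0,0,0,0,0,0]]' -1 20
python3 -m pendant '[[0,0,0,0,0,0],[0,0,0,0,0,0],[0,0,0,0,0,0],[0,0,0,0,0,0],[0,0,0,0,0,0]]'
python3 -m pendant '[[0,0,-0.5,0,0,0],[0,0,-0.9,0,0,0],[0,0,-0.9,0,0,0],[0,0,-0.9,0,0,0],[0,0,-0.8,0,0,0]]' 
python3 -m pendant '[[0.15,0.37,0,0,0,0],[0.3,0.74,0,0,0,0],[0.3,0.74,0,0,0,0],[0.3,0.74,0,0,0,0],[0.3,0.74,0,0,0,0]]' >/dev/null
python3 -m pendant '[[0.3,0.74,0,0,0,0],[0.3,0.74,0,0,0,0],[0.3,0.74,0,0,0,0],[0.3,0.74,0,0,0,0],[0.3,0.74,0,0,0,0]]' >/dev/null
python3 -m pendant '[[0.15,0.37,0,0,0,0],[0,0,0,0,0,0],[0,0,0,0,0,0],[0,0,0,0,0,0]]'
python3 - <<'E'
from h import *
for n in("side","top"):
    p,d=optics.snapshot(n); cv2.imwrite(f"pics/{n}3.png",p)
E
```

```text
clock: 16.35
tool_pos: [0.4596, 0.0015, 0.0536]
eef_rot: [0.708, 0.706, 0.001, 0.001]
contact_force: [0.7, -0.3, 0.1]
opening: 0.997
finger_force: 0.0
clock: 16.77
tool_pos: [0.4583, 0.0014, 0.056]
eef_rot: [0.708, 0.706, 0.001, 0.001]
contact_force: [-0.2, -0.2, -0.1]
opening: 0.647
finger_force: 0.0
clock: 17.18
tool_pos: [0.4582, 0.0014, 0.0558]
eef_rot: [0.708, 0.706, 0.001, 0.001]
contact_force: [0.1, -0.2, 7.3]
opening: 0.569
finger_force: 20.0
clock: 17.6
tool_pos: [0.457, 0.0013, 0.1563]
eef_rot: [0.708, 0.706, 0.0, -0.0]
contact_force: [-0.1, 1.4, -1.7]
opening: 0.567
finger_force: 20.0
clock: 18.77
tool_pos: [0.641, 0.0752, 0.1547]
eef_rot: [0.708, 0.706, -0.001, -0.001]
contact_force: [0.3, -0.2, -1.1]
opening: 0.566
finger_force: 20.0
```

View pics/side3.png

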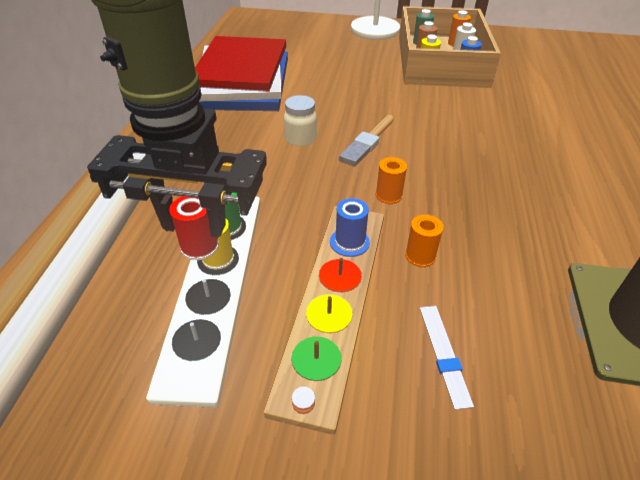

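Red hangs upright over the third pin; yellow and green stand on their discs. I lower red.

```bash

python3 -m pendant '[[0.04,0.03,0.8,0,0,0],[0,0,0.8,0,0,0],[0,0,0.8,0,0,0],[0,0,0.8,0,0,0],[0,0,0.4,0,0,0]]' 
python3 -m pendant '[[0,0,0.3,0,0,0],[0,0,0.05,0,0,0],[0,0,0.05,0,0,0],[0,0,0,0,0,0],[0,0,0,0,0,0]]'
python3 -m pendant '[[0,0,0.04,0,0,0],[0,0,0,0,0,0],[0,0,0,0,0,0]]'
```

```text
clock: 19.28
tool_pos: [0.6411, 0.0764, 0.0628]
eef_rot: [0.708, 0.706, -0.002, -0.001]
contact_force: [-0.1, -0.4, -1.3]
opening: 0.569
finger_force: 20.0
clock: 19.7
tool_pos: [0.644, 0.077, 0.0558]
eef_rot: [0.708, 0.706, 0.001, 0.001]
contact_force: [-0.2, 0.7, -0.9]
opening: 0.565
finger_force: 20.0
clock: 19.95
tool_pos: [0.644, 0.077, 0.0556]
eef_rot: [0.708, 0.706, 0.001, 0.001]
contact_force: [-0.9, -0.3, 6.7]
opening: 0.569
finger_force: 20.0
```

```bash

python3 -m pendant '[[0,0,0,0,0,0],[0,0,0,0,0,0],[0,0,0,0,0,0],[0,0,0,0,0,0],[0,0,0,0,0,0]]' 1
python3 -m pendant '[[0,0,0,0,0,0],[0,0,-0.5,0,0,0],[0,0,-0.9,0,0,0],[0,0,-0.9,0,0,0],[0,0,-0.9,0,0,0]]' >/dev/null
python3 -m pendant '[[0,0,-0.8,0,0,0],[-0.3,-0.38,0,0,0,0],[-0.6,-0.76,0,0,0,0],[-0.6,-0.76,0,0,0,0],[-0.6,-0.76,0,0,0,0]]' >/dev/null
python3 -m pendant '[[-0.6,-0.76,0,0,0,0],[-0.6,-0.76,0,0,0,0],[-0.6,-0.76,0,0,0,0],[-0.6,-0.76,0,0,0,0],[-0.6,-0.76,0,0,0,0]]' >/dev/null
python3 -m pendant '[[-0.6,-0.76,0,0,0,0],[-0.3,-0.38,0,0,0,0],[0,0,0,0,0,0],[0,0,0,0,0,0]]'
```

```text
clock: 20.37
tool_pos: [0.6432, 0.077, 0.0538]
eef_rot: [0.708, 0.706, 0.0, -0.0]
contact_force: [0.2, -0.4, 0.1]
opening: 0.923
finger_force: 0.0
clock: 21.95
tool_pos: [0.454, -0.0725, 0.1545]
eef_rot: [0.708, 0.706, 0.001, 0.001]
contact_force: [0.6, 0.4, 0.5]
opening: 0.995
finger_force: 0.0
```

```bash

python3 -m pendant '[[-0.04,0,0.5,0,0,0],[0,0,0.9,0,0,0],[0,0,0.9,0,0,0],[0,0,0.9,0,0,0],[0,0,0.76,0,0,0]]'
python3 -m pendant '[[0,0,0,0,0,0],[0,0,0,0,0,0],[0,0,0,0,0,0],[0,0,0,0,0,0],[0,0,0,0,0,0]]' -1 20
python3 -m pendant '[[0,0,0,0,0,0],[0,0,0,0,0,0],[0,0,0,0,0,0],[0,0,0,0,0,0],[0,0,0,0,0,0]]'
python3 -m pendant '[[0,0,-0.5,0,0,0],[0,0,-0.9,0,0,0],[0,0,-0.9,0,0,0],[0,0,-0.9,0,0,0],[0,0,-0.8,0,0,0]]' 
python3 -m pendant '[[0.45,0.36,0,0,0,0],[0.9,0.72,0,0,0,0],[0.9,0.72,0,0,0,0],[0.9,0.72,0,0,0,0],[0.9,0.72,0,0,0,0]]' >/dev/null
python3 -m pendant '[[0.9,0.72,0,0,0,0],[0.9,0.72,0,0,0,0],[0.9,0.72,0,0,0,0],[0.9,0.72,0,0,0,0],[0.9,0.72,0,0,0,0]]' >/dev/null
python3 -m pendant '[[0.45,0.36,0,0,0,0],[0,0,0,0,0,0],[0,0,0,0,0,0],[0,0,0,0,0,0]]'
```

```text
clock: 22.37
tool_pos: [0.4553, -0.072, 0.0535]
eef_rot: [0.707, 0.707, 0.001, 0.001]
contact_force: [-0.0, 0.3, -0.7]
opening: 0.998
finger_force: 0.0
clock: 22.78
tool_pos: [0.4539, -0.0736, 0.056]
eef_rot: [0.708, 0.706, 0.001, 0.001]
contact_force: [0.1, 0.9, 0.4]
opening: 0.643
finger_force: 0.0
clock: 23.2
tool_pos: [0.4536, -0.0737, 0.0558]
eef_rot: [0.708, 0.706, 0.001, 0.001]
contact_force: [-0.2, 0.8, 7.5]
opening: 0.57
finger_force: 20.0
clock: 23.62
tool_pos: [0.4526, -0.0738, 0.1563]
eef_rot: [0.708, 0.706, 0.0, 0.0]
contact_force: [0.3, -0.6, -1.2]
opening: 0.567
finger_force: 20.0
clock: 24.78
tool_pos: [0.6323, 0.1492, 0.1547]
eef_rot: [0.708, 0.706, -0.001, -0.0]
contact_force: [0.3, 0.2, -0.5]
opening: 0.563
finger_force: 20.0
```

```bash

python3 -m pendant '[[0.04,0,0.8,0,0,0],[0,0,0.8,0,0,0],[0,0,0.8,0,0,0],[0,0,0.8,0,0,0],[0,0,0.4,0,0,0]]' 
python3 -m pendant '[[0,0,0.3,0,0,0],[0,0,0.05,0,0,0],[0,0,0.05,0,0,0],[0,0,0,0,0,0],[0,0,0,0,0,0]]'
python3 -m pendant '[[0,0,0.04,0,0,0],[0,0,0,0,0,0],[0,0,0,0,0,0]]'
```

```text
clock: 25.2
tool_pos: [0.6312, 0.1496, 0.0629]
eef_rot: [0.709, 0.706, -0.002, -0.001]
contact_force: [-0.3, 1.2, 0.2]
opening: 0.568
finger_force: 20.0
clock: 25.62
tool_pos: [0.634, 0.1519, 0.0558]
eef_rot: [0.708, 0.706, 0.001, 0.0]
contact_force: [0.3, -0.1, -0.6]
opening: 0.569
finger_force: 20.0
clock: 25.87
tool_pos: [0.6342, 0.152, 0.0556]
eef_rot: [0.708, 0.706, 0.001, 0.001]
contact_force: [-1.5, -1.2, 7.7]
opening: 0.569
finger_force: 20.0
```

Contact on the disc. I release, lift well clear, back off to the near side and check all four.

```bash

python3 -m pendant '[[0,0,0,0,0,0],[0,0,0,0,0,0],[0,0,0,0,0,0],[0,0,0,0,0,0],[0,0,0,0,0,0]]' 1
python3 -m pendant '[[0,0,0,0,0,0],[0,0,-0.5,0,0,0],[0,0,-0.9,0,0,0],[0,0,-0.9,0,0,0],[0,0,-0.9,0,0,0]]' >/dev/null
python3 -m pendant '[[0,0,-1,0,0,0],[0,0,-1,0,0,0],[0.5,0,-1,0,0,0],[1,-0.5,0,0,0,0],[1,-0.5,0,0,0,0]]' >/dev/null
python3 -m pendant '[[1,-0.5,0,0,0,0],[1,-0.5,0,0,0,0],[1,-0.5,0,0,0,0],[1,-0.5,0,0,0,0],[1,-0.5,0,0,0,0]]' >/dev/null
python3 -m pendant '[[1,-0.5,0,0,0,0],[1,-0.5,0,0,0,0],[0.5,-0.2,0,0,0,0],[0,0,0,0,0,0],[0,0,0,0,0,0]]'
python3 - <<'E'
from h import *
for n in("side","top"):
    p,d=optics.snapshot(n); cv2.imwrite(f"pics/{n}4.png",p); W=cloud(n,d)
    if n=="side": cv2.imwrite("pics/crop4.png",cv2.resize(p[170:410,130:450],None,fx=2.4,fy=2.4))
    for col in HUE:
        m=cv2.dilate(hsvmask(p,col).astype(np.uint8),np.ones((5,5)))>0
        t=m&(d>0)&(abs(W[...,2]-.092)<.006)&(W[...,0]>.55)
        for c in blobs(t,100,5000): print(n,col,c[:,0].mean(0).round(),circle(n,c,.092),np.median(W[t][:,2]).round(4))
E
```

```text
clock: 26.28
tool_pos: [0.6333, 0.152, 0.0538]
eef_rot: [0.708, 0.706, 0.0, -0.0]
contact_force: [-0.7, 0.4, 0.4]
opening: 0.926
finger_force: 0.0
clock: 27.95
tool_pos: [0.5167, 0.4016, 0.2093]
eef_rot: [0.708, 0.707, 0.0, 0.001]
contact_force: [0.5, -0.4, -0.5]
opening: 1.001
finger_force: 0.0
side green [221. 195.] [660.4 -68.8  48.6  53.6] 0.0917
side yellow [211. 227.] [651.4   4.   49.1  53.2] 0.0919
side red [201. 264.] [641.5  77.6  48.6  53. ] 0.0919
side blue [192. 306.] [627.7 148.7  36.   53.2] 0.092
top green [338. 113.] [662.  -72.4  48.   49.6] 0.0912
top yellow [283. 118.] [6.528e+02 5.000e-01 4.800e+01 4.980e+01] 0.0913
top red [227. 123.] [642.7  74.3  48.4  49.6] 0.0913
top blue [169. 128.] [633.1 149.3  48.3  49.7] 0.0914
```

View pics/crop4.png

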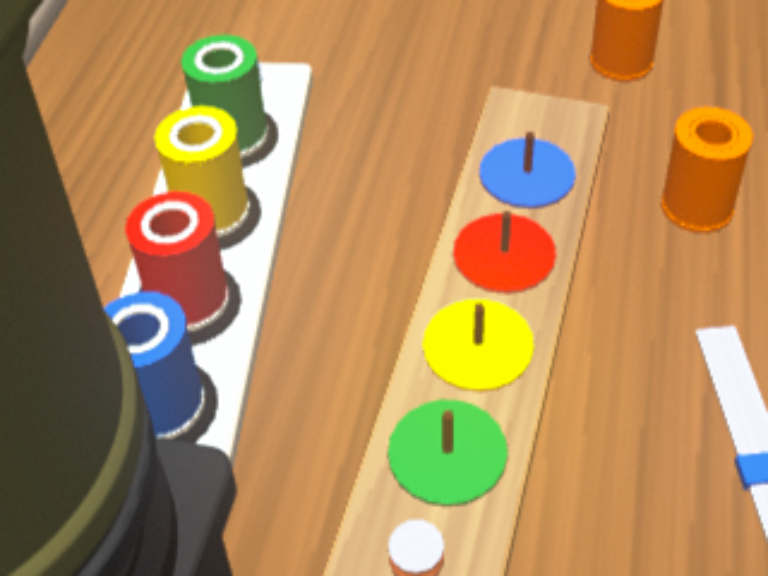

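View pics/top4.png

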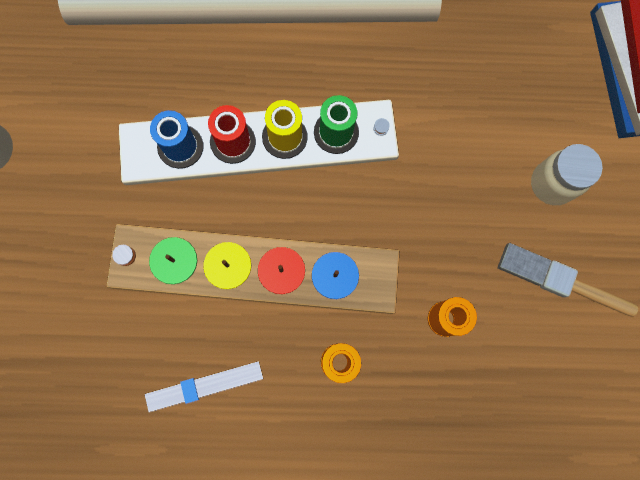

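The stand holds, left to right, blue (169,128), red (227,123), yellow (283,118) and green (338,113). All four are upright with tops at 91–92 mm, which is fully down, and within 1.5 mm of the disc centres. The arm is clear.

```bash
python3 -c "
from plant import r
print(r.finish_job())"
```

```text
the job is handed in; nothing more can be done
None
```

All four spools are on the white stand in reverse order (blue, red, yellow, green from left to right), upright, fully down on their discs and released. The job was handed in at about 28 s on the robot's clock.

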